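# Swap the mixed-up gasket and insulator and refit the carburettor and exhaust pipe

### The job

Someone put the two flange spacers back on the wrong engine ports: the black insulator is on the rusty finned exhaust stub and the copper gasket is on the aluminium intake stub. Swap them over, so that the gasket lies on the exhaust stub and the insulator on the intake stub, then fit the exhaust pipe on top of the gasket and the carburettor on top of the insulator, each part threaded over both studs and pushed down flat, ready for the nuts. Leave the jar, the wrench and the screwdriver where they are.

Things in the scene. Friction and masses are not known exactly. Their poses are not given: they have to be found in the camera images.
- intake_stub: Silver aluminium port stub, smooth neck, bolted to a 90 x 110 x 15 mm plywood plate; fixed. Origin: centre of the plate's underside (3 mm above the bench), z up. Flat seat 70 mm above the origin, 38 mm wide (own x), 73 mm long (own y). Two upright steel studs 7 mm thick at x = 0, y = +28 and -28 mm, 30 mm above the seat, the last 6 mm tapered. Stubs and jar share three back-row places.
- exhaust_stub: Rusty brown port stub with four round cooling fins, 52 mm across, below the seat; fixed on the same kind of plywood plate. Origin (centre of the plate's underside), axes, seat (70 mm above the origin, 38 mm wide along x) and studs (x = 0, y = +28 and -28 mm, 30 mm above the seat) as on the intake stub. At the start the black insulator lies on it.
- gasket: Copper-coloured flat gasket, silver ring round its port, 6 mm thick, 46 mm wide (own x; straight parallel sides over the middle 24 mm, grip there; they overhang the seat 4 mm each side), 81 mm long (own y). 11 mm stud holes at y = +28 and -28 mm. Origin: centre of its underside, z up. Fits either way round. 0.05 kg. Starts on the intake stub.
- insulator: Black moulded insulator block, outline and holes as the gasket (46 mm wide along own x, grip there; 81 mm along y; 11 mm holes at y = +28 and -28 mm), 12 mm thick. Origin: centre of its underside, z up. Fits either way round. 0.06 kg. Starts on the exhaust stub. The front middle of the bench mat, round (430, 0) mm, its top at z = 3 mm, is always clear for parking a part.
- carburettor: Silver carburettor, 60 mm high, about 0.25 kg. Flange 8 mm thick, outline and holes as the gasket (46 mm along x, 81 mm along y). Body 34 x 34 mm from 8 to 48 mm height, round horn above. Float bowl to +x, out to 53 mm, 30 mm high. Grip the body across y, tips 25 mm or more above the underside to clear the studs. Origin: centre of the flange's underside, z up. Fits either way round.
- exhaust_pipe: Short upright steel pipe 33 mm thick on a dark steel flange 8 mm thick, outline and holes as the gasket (46 mm wide along own x, grip there; 81 mm along y; 11 mm holes at y = +28 and -28 mm); 50 mm high in all. Origin: centre of the flange's underside, z up. Fits either way round. About 0.22 kg.
- jar: Bystander: glass screw-top jar, 63 mm across, 99 mm high, standing in one of the three back-row places. Origin: centre of its underside.
- wrench: Bystander: steel adjustable spanner, 226 mm long, 45 mm wide, 13 mm thick, lying at the right edge of the work. Origin: centre of its underside.
- screwdriver: Bystander: red-handled screwdriver, 187 mm long, 27 mm thick, lying at the left edge of the work. Origin: centre of its underside.

How it is judged:
At the end, for the whole second after the job is handed in: Gasket flat on the exhaust seat with the pipe on it, insulator flat on the intake seat with the carburettor on it: each over both studs (centred to 6 mm, height +3/-4 mm, in line to 0.25 rad, tilt under 0.07 rad), released and at rest (horizontal distance between each of gasket, exhaust_pipe and exhaust_stub below 0.006 m and z of gasket in the frame of exhaust_stub between 0.066 and 0.073 m and angle between the y axis of each of gasket, exhaust_pipe and the y axis of exhaust_stub, either way round below 0.25 rad and angle between each of gasket, exhaust_pipe, insulator, carburettor's own z axis and vertical below 0.07 rad and linear speed of each of gasket, exhaust_pipe, insulator, carburettor below 0.02 m/s and angular speed of each of gasket, exhaust_pipe, insulator, carburettor below 0.2 rad/s and z of exhaust_pipe in the frame of exhaust_stub between 0.072 and 0.079 m and horizontal distance between each of insulator, carburettor and intake_stub below 0.006 m and z of insulator in the frame of intake_stub between 0.066 and 0.073 m and angle between the y axis of each of insulator, carburettor and the y axis of intake_stub, either way round below 0.25 rad and z of carburettor in the frame of intake_stub between 0.078 and 0.085 m); the robot touches nothing.
It fails at once if the jar is pushed more than 30 mm from its place (distance of jar from where it was at the start of the episode above 0.03 m).
It fails at once if the wrench is pushed more than 30 mm from its place (distance of wrench from where it was at the start of the episode above 0.03 m).
It fails at once if the screwdriver is pushed more than 30 mm from its place (distance of screwdriver from where it was at the start of the episode above 0.03 m).
It also fails if it takes over 136 s, if anything falls off the work surface, if the arm or the gripper's body presses on something with over 40 N, if the wrist force passes 120 N, or if a joint passes its speed limit or range.

### The arm

A 7-joint arm with a two-finger parallel gripper is mounted at the origin on a cart in front of the work surface, level with it; the furniture and walls round the work are solid. World frame = base frame: x ahead of the robot, y to its left, z up, the work surface at z = 0. Lengths are in m, angles in rad, forces in N, time in s.
With the tool pointing down it reaches from about 0.35 to 0.9 m from the base axis. Payload 8.1 kg.
Tool frame: the origin (TCP) lies at the very end of the fingers, on their centre line; the grasp point (between the pads) lies 19 mm behind it (arm.tcp_to_grasp is the z of the grasp point in the tool frame, in m); z points along the fingers, y is the line along which they close (so a half turn about z gives the same grasp; the last joint's range is limited). The gripper opens to 92 mm and grips with 3 to 60 N. Pads are 19 mm wide; open, the fingers measure 130 mm over their backs; the gripper's body (75 mm by 190 mm) begins 47 mm behind the grasp point.
Start: joints at [-1.302, 0.434, 0.025, 1.573, -0.012, 1.134, -0.075], TCP at [0.227, 0.582, 0.227] pointing down, gripper open.
Joint ranges: [-2.62, 2.62], [-0.44, 2.09], [-1.27, 1.32], [0.08, 2.57], [-1.32, 4.46], [0.12, 2], [-2.74, 2.74]. Speed limits (rad/s): [2.22, 2.22, 3.01, 3.01, 3.14, 3.14, 3.14].

### API

Orientations are given as a rotation vector (axis times angle).
In Python, from cell import readout, vision, sign_off, arm gives the robot as it stands. The module is installed in compiled form; this text tells all that it offers.
- The arm moves only by the shell command python3 -m creep 'ROWS' [FORCE]. ROWS is JSON, a list of rows, each a list of 5 numbers: the shift along the tool's x, y, z in units of 4 cm (1.0 is 4 cm), then the turn about the tool's z in units of 4 degrees (1.0 is 4 degrees), then the opening, from 0 (shut) to 1 (fully open). A call has 1 to 12 rows; each row shifts and turns the commanded pose from where the row before left it, along the tool's axes as they then stand; what a row does not reach is not made up. A row lasts 1/8 s, in which the tool goes at most 62.5 mm and 10.7 degrees, less where a joint would pass 70% of its speed; a pose out of reach is approached as far as the arm can. A call with a number of a shift or a turn outside -1 to 1 is refused whole. A call with a gripper value outside its range is refused whole. The fingers move at their own pace and stop on an object; FORCE is the grip in N (left out, the last holds). Time passes only in rows, so rows that do not move let the fingers close. It gives the time, the measured TCP pose, the force, the opening and the grip force at its end, in the units of the state.
- readout.observe(): the state, without advancing time (a new reading comes with each control period).
- vision.get_image(name): name is "side" or "top"; returns a dict with "pixels" (420x560x3 uint8, blue, green, red), "z_map" (420x560 float32, m along the optical axis (not along the pixel's ray), 0 where there is no reading), "camera_matrix" (3x3 intrinsics, pixels), "position" and "rotation" of the camera in the world. Camera axes: x right, y up, looking along -z (the intrinsics and any distortion apply to the point x, -y, -z); pixel columns grow to the right and rows downward; lengths in m; the calibration is good to about 2 mm. A picture is of the moment at which its call begins.
- sign_off(): hands the job in; it is judged then, once.
The state is a dict: "clock": time; "joints": joint angles; "dq": joint speeds; "joint_efforts": joint torques, N m; "position": TCP position; "ee_rot": TCP orientation; "force": force on the tool from outside, world axes, zero at the start; "ft_torque": the same for the moment, N m; "width": opening from 0.0 (shut) to 1.0 (fully open); "gripper_force": force on a finger pad.
Only numpy, scipy, OpenCV 4.12 (cv2) and the standard library are available. Lean on these libraries where they do the work, as an engineer would, in place of code of your own. Each camera call takes 0.05 s, during which the arm holds its last target. There are 200 camera calls.

## Working session

There is one attempt and no reset: what is moved stays moved. The work goes in short steps, Python scripts to look and compute and a shell command to move; the robot and the scene stay as the last step left them, time stands still between calls to the robot, and variables do not carry over. Pictures are saved under pics/ and viewed, at most 14 in all, crops included, and the job is handed in when it is done.

```bash
mkdir -p pics; cat > h.py <<'E'
import numpy as np,cv2
from cell import readout,vision
def grab(n):
    d=vision.get_image(n); z=d["z_map"]; K=np.array(d["camera_matrix"]); 
    v,u=np.mgrid[:z.shape[0],:z.shape[1]]
    p=np.stack([(u-K[0,2])/K[0,0]*z,-(v-K[1,2])/K[1,1]*z,-z],-1)
    R=np.array(d["rotation"]); 
    if R.shape!=(3,3): R=cv2.Rodrigues(R)[0]
    P=p@R.T+np.array(d["position"]); P[z==0]=np.nan
    return d["pixels"],P,d
E
python3 - <<'E'
from h import *
for n in("top","side"):
    I,P,d=grab(n); cv2.imwrite(f"pics/{n}0.png",I); np.save(f"{n}0.npy",P)
    print(n,d["position"],d["rotation"],d["camera_matrix"],[k for k in d])
print(readout.observe())
E
```

```text
top [0.41778966 0.01033729 1.44989047] [ 0.01898988 -0.04133307 -1.56298924] [[540.43349611   0.         283.53442505]
 [  0.         540.43349611 212.11001444]
 [  0.           0.           1.        ]] ['pixels', 'z_map', 'camera_matrix', 'position', 'rotation']
side [ 0.02250104 -0.82332425  0.84783703] [ 0.85707112 -0.23499933 -0.50140484] [[403.00726157   0.         281.15747707]
 [  0.         403.00726157 208.50514458]
 [  0.           0.           1.        ]] ['pixels', 'z_map', 'camera_matrix', 'position', 'rotation']
{'clock': 0.1, 'joints': array([-1.30162555,  0.43516411,  0.02496249,  1.57396807, -0.01160277,
        1.13402353, -0.07512144]), 'dq': array([-0.00114566, -0.00162063, -0.00014527, -0.00201198, -0.0014347 ,
        0.00169546, -0.00047993]), 'joint_efforts': array([ 3.63833511e-03, -6.69122601e+01,  9.88581218e-01, -3.15146685e+01,
       -6.03549834e-02,  3.73735128e-02,  6.51628579e-05]), 'position': array([0.22691965, 0.58186883, 0.22603133]), 'ee_rot': array([-5.80718582e-01, -3.08730929e+00,  2.21637607e-03]), 'force': array([-0.17387065,  0.8405254 ,  0.42302666]), 'ft_torque': array([ 0.04679758, -0.00505583, -0.0279006 ]), 'gripper_force': 0.0, 'width': 1.0018891603837068}
```

View pics/top0.png

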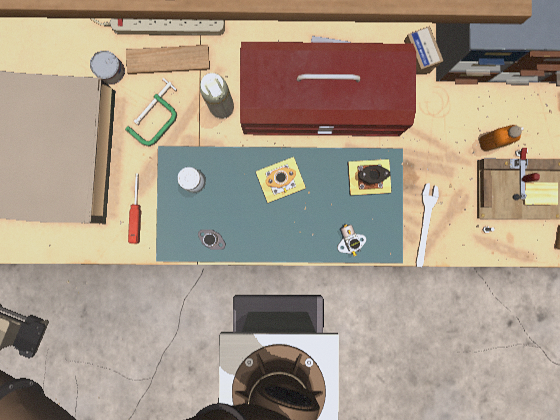

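View pics/side0.png

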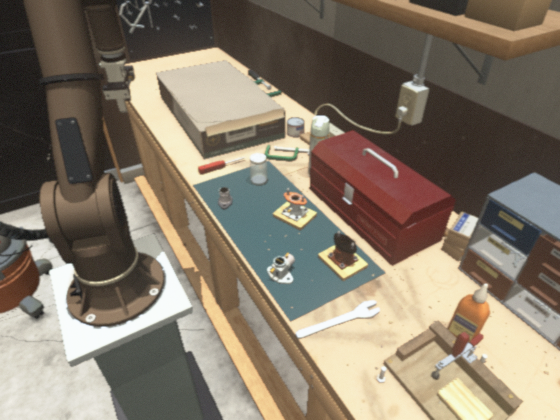

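The top view shows the gasket on the intake stub (281,178), the insulator on the exhaust stub (372,176), the carburettor (350,242), the pipe (211,239) and the jar (190,179). The screwdriver is at (134,210) and the wrench at (427,220).

```bash
python3 - <<'E'
from h import *
P=np.load("top0.npy"); I=cv2.imread("pics/top0.png")
rois=dict(gasket=(255,150,308,205,.072,.084),insul=(345,150,400,200,.076,.092),plateI=(250,150,310,205,.012,.025),plateE=(345,155,400,200,.012,.025),studI=(255,150,308,205,.090,.11),studE=(345,150,400,200,.092,.11),carb=(328,218,375,262,.006,.016),carbtop=(328,218,375,262,.045,.075),carbbowl=(328,218,375,262,.022,.04),pipe=(192,222,232,255,.006,.016),pipetop=(192,222,232,255,.04,.06))
for k,(a,b,c,d,lo,hi) in rois.items():
    Q=P[b:d,a:c].reshape(-1,3); Q=Q[(Q[:,2]>lo)&(Q[:,2]<hi)]
    if len(Q)<3: print(k,len(Q)); continue
    r=cv2.minAreaRect((Q[:,:2]*1000).astype(np.float32)); e,V=np.linalg.eigh(np.cov(Q[:,:2].T))
    print(k,len(Q),"mean",np.round(Q.mean(0)*1000,1),"z med",round(np.median(Q[:,2])*1000,1),"rect",np.round(r[0],1),np.round(r[1],1),"long axis deg",round(np.degrees(np.arctan2(V[1,1],V[0,1])),1),"zmax",round(Q[:,2].max()*1000))
    if k[:4]=="stud": print(np.round(Q*1000))
A=cv2.resize(I[145:265,180:240],None,fx=4,fy=4,interpolation=cv2.INTER_CUBIC);B=cv2.resize(I[145:265,250:390],None,fx=4,fy=4,interpolation=cv2.INTER_CUBIC)
cv2.imwrite("pics/crop.png",np.hstack([A,B]))
E
```

```text
gasket 361 mean [ 5.59e+02 -2.00e-01  7.78e+01] z med 78.0 rect [ 5.591e+02 -5.000e-01] [46.7 77.7] long axis deg 111.1 zmax 84
insul 348 mean [ 567.7 -237.4   84.6] z med 84.9 rect [ 567.6 -237.3] [44.1 79.6] long axis deg 95.4 zmax 92
plateI 788 mean [ 5.568e+02 -3.000e-01  1.840e+01] z med 18.3 rect [552.1  -8. ] [110.2 119.1] long axis deg 113.2 zmax 25
plateE 755 mean [ 565.4 -231.8   18.2] z med 18.2 rect [ 561.7 -242.9] [103.7 120.7] long axis deg 87.7 zmax 25
studI 15 mean [557.6   1.1  99.7] z med 100.5 rect [558.4  -0.9] [ 5.9 62.4] long axis deg 111.7 zmax 109
[[570. -24. 101.]
 [570. -26. 109.]
 [571. -29.  93.]
 [568. -24. 101.]
 [568. -27. 104.]
 [569. -29.  95.]
 [565. -27. 104.]
 [550.  28.  98.]
 [550.  26. 103.]
 [550.  23.  97.]
 [547.  28. 100.]
 [547.  26. 103.]
 [547.  23. 101.]
 [545.  26.  96.]
 [546.  23.  90.]]
studE 17 mean [ 568.  -238.1   99.2] z med 99.4 rect [ 568.2 -233.2] [ 6.8 69.6] long axis deg 93.7 zmax 110
[[ 573. -264.   93.]
 [ 573. -266.   96.]
 [ 570. -210.   99.]
 [ 570. -263.  101.]
 [ 570. -264.  106.]
 [ 569. -266.  110.]
 [ 567. -207.  101.]
 [ 567. -210.  101.]
 [ 567. -212.  105.]
 [ 568. -262.   93.]
 [ 568. -264.   96.]
 [ 567. -265.  103.]
 [ 568. -268.   99.]
 [ 565. -199.   94.]
 [ 565. -209.   94.]
 [ 565. -210.  101.]
 [ 563. -209.   93.]]
carb 414 mean [ 396.7 -191.3    8.8] z med 8.1 rect [ 401.7 -190.8] [114.9 123.6] long axis deg 90.8 zmax 16
carbtop 271 mean [ 399.2 -186.6   56.2] z med 57.3 rect [ 399.7 -187.3] [78.4 32.9] long axis deg -159.2 zmax 71
carbbowl 43 mean [ 411.8 -174.    35.5] z med 36.6 rect [ 402.5 -186.2] [80.6 33.7] long axis deg -170.2 zmax 40
pipe 357 mean [404.2 179.2   9.7] z med 9.5 rect [403.  181.2] [ 85.1 104.3] long axis deg 84.7 zmax 16
pipetop 138 mean [399.4 180.7  52.1] z med 52.7 rect [398.9 181.3] [32.3 32.6] long axis deg 148.9 zmax 60
```

View pics/crop.png

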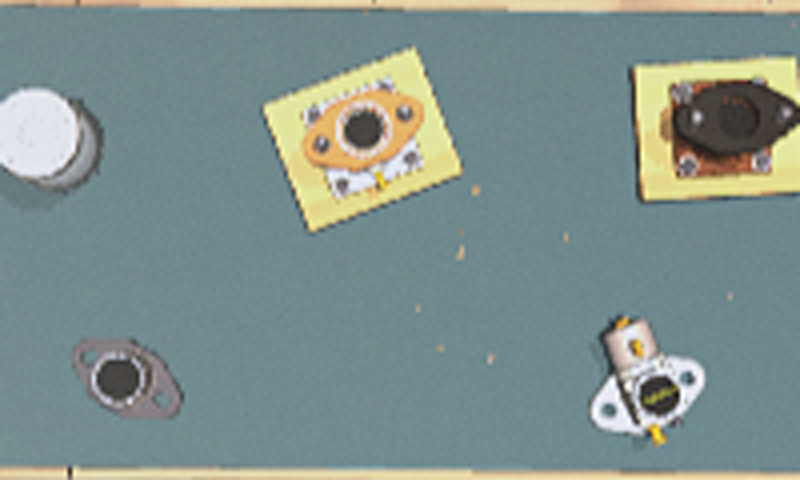

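The crop shows both spacers tilted at different yaws and the carburettor's bowl pointing to +x,+y. The pipe flange's long axis runs across the picture, about 30° down to the right. Next I'll refine the poses and check the toolbox clearance.

```bash
cat >> h.py <<'E'
def ray(d,u,v,z):
    K=np.array(d["camera_matrix"]); R=cv2.Rodrigues(np.array(d["rotation"]))[0]; o=np.array(d["position"])
    q=R@np.array([(u-K[0,2])/K[0,0],-(v-K[1,2])/K[1,1],-1]); return o+q*(z-o[2])/q[2]
E
python3 - <<'E'
from h import *
I,P,d=grab("top")
f=lambda x,y,ox:(ox+x/4-.5+.125,145+y/4-.5+.125)
def pair(n,a,b,z):
    A=ray(d,*a,z)*1000;B=ray(d,*b,z)*1000; D=B-A
    print(n,np.round((A+B)[:2]/2,1),"len",round(np.hypot(*D[:2]),1),"ang",round(np.degrees(np.arctan2(D[1],D[0])),1))
pair("pipe",f(86,358,180),f(160,400,180),.011)
pair("carb",f(610-240,408,250),f(687-240,380,250),.011)
pair("studI",f(322-240,145,250),f(405-240,113,250),.098)
pair("studE",f(696-240,119,250),f(785-240,114,250),.1)
def pl(n,a,b,c,e,z):
    hsv=cv2.cvtColor(I,cv2.COLOR_BGR2HSV); m=(cv2.inRange(hsv,(8,0,60),(40,255,255))>0) 
    M=np.zeros(m.shape,np.uint8); M[b:e,a:c]=m[b:e,a:c]; 
    M=cv2.morphologyEx(M,cv2.MORPH_OPEN,np.ones((3,3)))
    v,u=np.nonzero(M); Q=np.array([ray(d,x,y,z)[:2]*1000 for x,y in zip(u,v)],np.float32); print(n,cv2.minAreaRect(Q))
pl("plateI",250,150,310,208,.018); pl("plateE",342,152,398,202,.018)
T=P[40:140,235:420]; 
Q=T.reshape(-1,3); 
for lo,hi in((.02,.06),(.06,.1),(.1,.14),(.14,.2),(.2,.4)):
    q=Q[(Q[:,2]>lo)&(Q[:,2]<hi)]; print("toolbox",lo,len(q),np.round(np.nanpercentile(q,1,axis=0),3),np.round(np.nanpercentile(q,99,axis=0),3))
s=readout.observe(); R=cv2.Rodrigues(s["ee_rot"])[0]; print(np.round(R,3))
S=np.load("side0.npy"); Q=S.reshape(-1,3)
q=Q[(Q[:,0]>.6)&(Q[:,0]<.95)&(Q[:,1]>-.4)&(Q[:,1]<.15)&(Q[:,2]>.03)]
for y in(-.3,-.2,-.1,0,.1):
    w=q[abs(q[:,1]-y)<.03]; print("y",y,np.round([w[:,0].min(),w[:,2].max(),w[w[:,2]>.12][:,0].min()],3))
E
```

```text
pipe [399.3 183.7] len 56.5 ang -119.1
carb [ 392.  -192.3] len 54.7 ang -69.7
studI [ 5.583e+02 -5.000e-01] len 55.9 ang -68.4
studE [ 568.  -237.2] len 56.2 ang -86.3
plateI ((560.0598754882812, -0.3141937255859375), (91.63684844970703, 110.5671157836914), 21.537254333496094)
plateE ((569.1398315429688, -237.67367553710938), (91.82803344726562, 110.78772735595703), 3.487867593765259)
toolbox 0.02 502 [ 0.677 -0.355  0.026] [0.848 0.095 0.06 ]
toolbox 0.06 509 [ 0.671 -0.354  0.061] [0.917 0.095 0.1  ]
toolbox 0.1 726 [ 0.673 -0.344  0.1  ] [0.9   0.093 0.139]
toolbox 0.14 14256 [ 0.681 -0.315  0.15 ] [0.878 0.095 0.19 ]
toolbox 0.2 287 [ 0.775 -0.179  0.202] [ 0.785 -0.039  0.219]
[[-0.932  0.363 -0.   ]
 [ 0.363  0.932 -0.001]
 [-0.    -0.001 -1.   ]]
y -0.3 [0.678 0.667 0.68 ]
y -0.2 [0.677 0.65  0.68 ]
y -0.1 [0.669 0.631 0.674]
y 0 [0.678 0.616 0.68 ]
y 0.1 [0.679 0.596 0.68 ]
```

```bash
cat > go.py <<'E'
# usage: go.py x y z yaw(mm,deg of tool y axis) -> remaining turn, and shift in tool axes (after the turn), in move units
import sys; from h import *
x,y,z,w=map(float,sys.argv[1:5]); s=readout.observe(); R=cv2.Rodrigues(s["ee_rot"])[0]
yaw=np.degrees(np.arctan2(R[1,1],R[0,1])); t=-((w-yaw+90)%180-90)
Rt=cv2.Rodrigues(np.array([0,0,np.radians(t)]))[0]; R2=R@Rt
D=np.array([x,y,z])/1000-s["position"]
print("pos",np.round(s["position"]*1000,1),"yaw",round(yaw,1),"tilt",np.round(R[2,:2],4),"clock",round(s["clock"],1),"F",np.round(s["force"],1),"w",round(s["width"]*92,1),"g",round(s["gripper_force"],1))
print("turn",round(t/4,2),"shift after turn",np.round(R2.T@D/.04,2),"world mm",np.round(D*1000,1))
E
python3 -m creep '[[0,0,0,1,1],[0,0,0,1,1],[0,0,0,1,1],[0,0,0,1,1],[0,0,0,1,1],[0,0,0,1,1],[0,0,0,1,1],[0,0,0,1,1],[0,0,0,1,1],[0,0,0,1,1],[0,0,0,1,1],[0,0,0,1,1]]' 30
python3 -m creep '[[0,0,0,1,1],[0,0,0,1,1],[0,0,0,1,1],[0,0,0,1,1],[0,0,0,0.3,1]]'
python3 go.py 568 -237.4 200 3.6
```

```text
clock: 1.65
position: [0.227, 0.5821, 0.2264]
ee_rot: [1.789, 2.582, -0.001]
force: [-0.8, -0.1, 0.9]
width: 1.0
gripper_force: 0.0
clock: 2.28
position: [0.2269, 0.5821, 0.2264]
ee_rot: [2.153, 2.287, -0.001]
force: [0.2, 0.4, -0.3]
width: 1.0
gripper_force: 0.0
pos [226.9 582.1 226.4] yaw 3.5 tilt [-0.0006 -0.0001] clock 2.3 F [ 0.2  0.4 -0.3] w 92.0 g 0.0
turn -0.03 shift after turn [-20.98   7.22   0.67] world mm [ 341.1 -819.5  -26.4]
```

```bash

python3 -m creep '[[-1,0.34,0,0,1],[-1,0.34,0,0,1],[-1,0.34,0,0,1],[-1,0.34,0,0,1],[-1,0.34,0,0,1],[-1,0.34,0,0,1],[-1,0.34,0,0,1],[-1,0.34,0,0,1],[-1,0.34,0,0,1],[-1,0.34,0,0,1],[-1,0.34,0,0,1],[-1,0.34,0,0,1]]' >/dev/null
python3 -m creep '[[-1,0.34,0,0,1],[-1,0.34,0,0,1],[-1,0.34,0,0,1],[-1,0.34,0,0,1],[-1,0.34,0,0,1],[-1,0.34,0,0,1],[-1,0.34,0.3,0,1],[-1,0.34,0.3,0,1],[-0.98,0.42,0,0,1],[0,0,0,0,1],[0,0,0,0,1]]' | tail -3
python3 go.py 568 -237.4 110 3.6
```

```text
force: [-0.3, 0.2, -0.7]
width: 1.0
gripper_force: 0.0
pos [ 566.2 -237.2  202.4] yaw 3.5 tilt [ 0.0007 -0.0007] clock 5.2 F [-0.3  0.2 -0.7] w 92.0 g 0.0
turn -0.02 shift after turn [-0.01  0.05  2.31] world mm [  1.8  -0.2 -92.4]
```

```bash

python3 -m creep '[[0,0.05,0.8,0,1],[0,0,0.8,0,1],[0,0,0.8,0,1],[0,0,0.4,0,1],[0,0,0.41,0,1],[0,0,0,0,1],[0,0,0,0,0.3],[0,0,0,0,0.3],[0,0,0,0,0.3],[0,0,0,0,0.3],[0,0,0,0,0.3],[0,0,0,0,0.3]]' 30
python3 go.py 568 -237.4 74 3.6
python3 - <<'E'
from h import *
I,P,d=grab("side"); cv2.imwrite("pics/s1.png",cv2.resize(I[180:300,270:420],None,fx=4,fy=4,interpolation=cv2.INTER_CUBIC))
E
```

```text
clock: 6.65
position: [0.5686, -0.2376, 0.0744]
ee_rot: [2.153, 2.288, 0.0]
force: [0.1, 0.3, 1.0]
width: 0.5
gripper_force: 30.0
pos [ 568.6 -237.6   74.4] yaw 3.5 tilt [-0.      0.0002] clock 6.7 F [0.1 0.3 1. ] w 46.0 g 30.0
turn -0.03 shift after turn [ 0.01 -0.01  0.01] world mm [-0.6  0.2 -0.4]
```

View pics/s1.png

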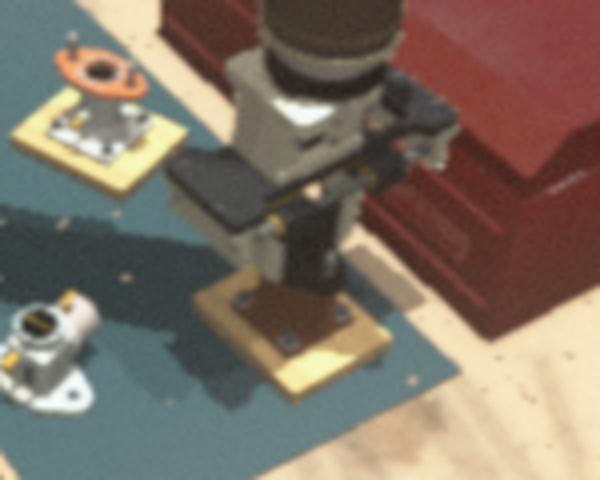

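The picture shows the fingers closed on the insulator at about (310,250) in the crop, with the width at 46.0 mm. Now I'll lift it and park it.

```bash

python3 -m creep '[[0,0,-0.3,0,0.3],[0,0,-0.5,0,0.3],[0,0,-0.7,0,0.3],[0,0,-0.7,0,0.3],[0,0,0,-1,0.3],[0,0,0,-1,0.3],[0,0,0,-1,0.3],[0,0,0,-1,0.3],[0,0,0,-0.5,0.3],[0,0,0,0,0.3]]' | tail -3
python3 go.py 430 0 30 21.5
```

```text
force: [0.4, 0.2, -1.0]
width: 0.497
gripper_force: 30.0
pos [ 568.6 -237.8  163.1] yaw 21.5 tilt [-0.0004  0.0008] clock 8.0 F [ 0.4  0.2 -1. ] w 45.7 g 30.0
turn -0.01 shift after turn [ 6.8  -1.05  3.32] world mm [-138.6  237.8 -133.1]
```

```bash

python3 -m creep '[[0.85,-0.13,0,0,0.3],[0.85,-0.13,0,0,0.3],[0.85,-0.13,0,0,0.3],[0.85,-0.13,0,0,0.3],[0.85,-0.13,0,0,0.3],[0.85,-0.13,0,0,0.3],[0.85,-0.13,0,0,0.3],[0.85,-0.14,0,0,0.3],[0,0,0.9,0,0.3],[0,0,0.9,0,0.3],[0,0,0.9,0,0.3],[0,0,0.6,0,0.3]]' | tail -3
python3 go.py 430 0 5 21.5
python3 -m creep '[[0,0,0.3,0,0.3],[0,0,0.26,0,0.3],[0,0,0.05,0,0.3],[0,0,0,0,0.3]]' | tail -3
python3 go.py 430 0 5 21.5
```

```text
force: [0.1, -0.3, 0.2]
width: 0.496
gripper_force: 30.0
pos [429.5  -0.   29.2] yaw 21.4 tilt [-0.0001 -0.0007] clock 9.4 F [ 0.1 -0.3  0.2] w 45.6 g 30.0
turn -0.02 shift after turn [-0.    0.01  0.61] world mm [  0.5   0.  -24.2]
force: [0.3, 0.3, -0.5]
width: 0.498
gripper_force: 30.0
pos [4.301e+02 1.000e-01 6.300e+00] yaw 21.5 tilt [-0.      0.0008] clock 9.9 F [ 0.3  0.3 -0.5] w 45.8 g 30.0
turn -0.0 shift after turn [-0.   -0.    0.03] world mm [-0.1 -0.1 -1.3]
```

Release, rise, and move to the gasket (already at its yaw).

```bash

python3 -m creep '[[0,0,0.02,0,0.3],[0,0,0,0,1],[0,0,0,0,1],[0,0,0,0,1],[0,0,-0.8,0,1],[0,0,-0.8,0,1],[0,0,-0.8,0,1],[0,0,-0.8,0,1],[0,0,-0.4,0,1]]' | tail -3
python3 go.py 559 -0.4 70 21.5
```

```text
force: [-0.3, 0.5, -0.2]
width: 0.999
gripper_force: 0.0
pos [4.302e+02 1.000e-01 1.506e+02] yaw 21.5 tilt [-0.     0.002] clock 11.1 F [-0.3  0.5 -0.2] w 91.9 g 0.0
turn -0.0 shift after turn [-1.19  2.99  2.02] world mm [128.8  -0.5 -80.6]
```

```bash

python3 -m creep '[[-0.4,1,0,0,1],[-0.4,1,0,0,1],[-0.39,0.99,0,0,1],[0,0,0,0,1],[0,0,0.8,0,1],[0,0,0.8,0,1],[0,0,0.42,0,1],[0,0,0,0,1]]' | tail -3
python3 go.py 559 -0.4 70 21.5
python3 -m creep '[[0,0,0,0,0.3],[0,0,0,0,0.3],[0,0,0,0,0.3],[0,0,0,0,0.3],[0,0,0,0,0.3],[0,0,0,0,0.3]]' 
python3 go.py 559 -0.4 70 21.5
python3 -m creep '[[0,0,-0.3,0,0.3],[0,0,-0.5,0,0.3],[0,0,-0.7,0,0.3],[0,0,-0.7,0,0.3],[0,0,0,1,0.3],[0,0,0,1,0.3],[0,0,0,1,0.3],[0,0,0,1,0.3],[0,0,0,0.48,0.3],[0,0,0,0,0.3]]' | tail -2
python3 go.py 568 -237.4 69 3.6
```

```text
force: [0.9, 0.3, 0.2]
width: 1.004
gripper_force: 0.0
pos [ 5.573e+02 -5.000e-01  6.770e+01] yaw 21.5 tilt [ 0.0006 -0.0022] clock 12.1 F [0.9 0.3 0.2] w 92.3 g 0.0
turn -0.0 shift after turn [-0.01  0.04 -0.06] world mm [1.7 0.1 2.3]
clock: 12.82
position: [0.5586, -0.0003, 0.0684]
ee_rot: [1.768, 2.597, 0.0]
force: [-0.2, -0.0, 0.9]
width: 0.497
gripper_force: 30.0
pos [ 5.586e+02 -3.000e-01  6.840e+01] yaw 21.5 tilt [0.0001 0.0002] clock 12.8 F [-0.2 -0.   0.9] w 45.7 g 30.0
turn -0.0 shift after turn [-0.01  0.01 -0.04] world mm [ 0.4 -0.1  1.6]
width: 0.496
gripper_force: 30.0
pos [ 5.584e+02 -4.000e-01  1.566e+02] yaw 3.6 tilt [0.     0.0001] clock 14.1 F [-0.5  0.6 -0.3] w 45.6 g 30.0
turn 0.0 shift after turn [-5.93 -0.13  2.19] world mm [   9.6 -237.   -87.6]
```

```bash

python3 -m creep '[[-0.99,-0.02,0,0,0.3],[-0.99,-0.02,0,0,0.3],[-0.99,-0.02,0,0,0.3],[-0.99,-0.02,0,0,0.3],[-0.99,-0.02,0,0,0.3],[-0.98,-0.02,0,0,0.3],[0,0,0.6,0,0.3],[0,0,0.5,0,0.3],[0,0,0,0,0.3],[0,0,0,0,0.3]]' | tail -3
python3 go.py 568.5 -237.5 68.5 3.6
python3 - <<'E'
from h import *
I,P,d=grab("side"); cv2.imwrite("pics/s2.png",cv2.resize(I[180:300,270:420],None,fx=4,fy=4,interpolation=cv2.INTER_CUBIC))
E
```

```text
force: [0.7, -0.7, -0.7]
width: 0.496
gripper_force: 30.0
pos [ 568.8 -237.6  113.1] yaw 3.6 tilt [-0.0003  0.0006] clock 15.3 F [ 0.7 -0.7 -0.7] w 45.6 g 30.0
turn -0.0 shift after turn [ 0.   -0.01  1.12] world mm [ -0.3   0.1 -44.6]
```

View pics/s2.png

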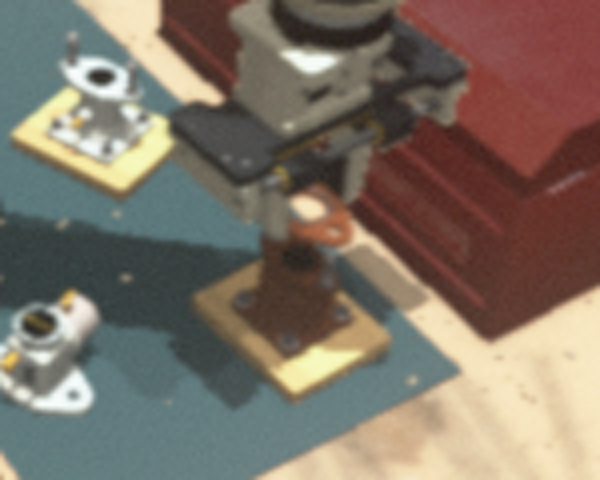

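The gasket is held at about (320,215), above the exhaust seat at (300,255) in the crop. I'll lower it and watch the force.

```bash

python3 -m creep '[[0,0,0.2,0,0.3],[0,0,0.2,0,0.3],[0,0,0.1,0,0.3],[0,0,0.1,0,0.3],[0,0,0,0,0.3]]' |sed -n '2p;4p'
python3 -m creep '[[0,0,0.1,0,0.3],[0,0,0.1,0,0.3],[0,0,0.1,0,0.3],[0,0,0.1,0,0.3],[0,0,0.1,0,0.3],[0,0,0,0,0.3]]' |sed -n '2p;4p'
python3 go.py 568.5 -237.5 68.5 3.6
```

```text
position: [0.5683, -0.2374, 0.088]
force: [-0.4, -0.2, -0.6]
position: [0.5684, -0.2375, 0.0684]
force: [-0.4, -0.2, 3.0]
pos [ 568.4 -237.5   68.4] yaw 3.6 tilt [0.0002 0.0001] clock 16.8 F [-0.4 -0.2  3. ] w 45.4 g 30.0
turn -0.01 shift after turn [-0.  0. -0.] world mm [ 0.1 -0.   0.1]
```

```bash

python3 -m creep '[[0,0,0,0,1],[0,0,0,0,1],[0,0,0,0,1],[0,0,-0.5,0,1],[0,0,-0.8,0,1],[0,0,-0.8,-1,1],[0,0,0,-1,1],[0,0,0,-1,1],[0,0,0,-1,1],[0,0,0,-0.5,1],[0,0,0,0,1]]' | tail -2
python3 go.py 430.2 0.1 5 21.5
python3 - <<'E'
from h import *
I,P,d=grab("top")
I0=cv2.imread("pics/top0.png")
cv2.imwrite("pics/t2.png",cv2.resize(I[145:265,250:400],None,fx=4,fy=4,interpolation=cv2.INTER_CUBIC))
for k,(a,b,c,e,lo,hi) in dict(ins=(260,195,310,255,.009,.02),pipetop=(192,222,232,255,.045,.06),carbhorn=(328,218,375,262,.054,.07)).items():
    Q=P[b:e,a:c].reshape(-1,3);Q=Q[(Q[:,2]>lo)&(Q[:,2]<hi)];print(k,len(Q),np.round(Q.mean(0)*1000,1),cv2.minAreaRect((Q[:,:2]*1000).astype(np.float32)))
E
```

```text
width: 0.998
gripper_force: 0.0
pos [ 568.6 -237.6  153.1] yaw 21.5 tilt [-0.0004  0.0007] clock 18.1 F [-0.4  0.2  0. ] w 91.9 g 0.0
turn 0.01 shift after turn [ 6.8  -1.04  3.7 ] world mm [-138.4  237.7 -148.1]
ins 428 [446.3   0.6  14.4] ((440.46905517578125, -13.062362670898438), (156.9329833984375, 130.8307647705078), 0.8734244704246521)
pipetop 129 [398.8 181.4  52.8] ((398.9651794433594, 181.13291931152344), (31.550661087036133, 32.0725212097168), 70.56070709228516)
carbhorn 0 [nan nan nan] ((0.0, 0.0), (0.0, 0.0), 0.0)<stdin>:6: RuntimeWarning: Mean of empty slice.
  ret = um.true_divide(
```

View pics/t2.png

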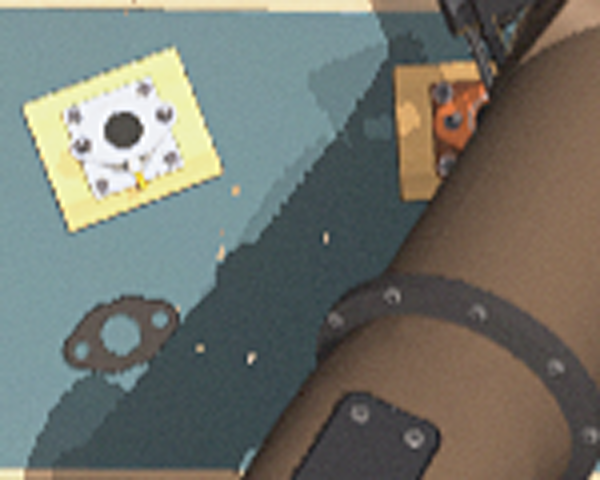

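The insulator lies parked with its holes at crop (82,350) and (160,320). The gasket's left end is over the stud at (453,122).

```bash

python3 -m creep '[[0.85,-0.13,0,0,1],[0.85,-0.13,0,0,1],[0.85,-0.13,0,0,1],[0.85,-0.13,0,0,1],[0.85,-0.13,0,0,1],[0.85,-0.13,0,0,1],[0.85,-0.13,0,0,1],[0.85,-0.13,0,0,1],[0,0,0.9,0,1],[0,0,0.9,0,1],[0,0,0.9,0,1],[0,0,0.5,0,1]]' | tail -1
python3 go.py 430.1 0.1 5.5 21.5
python3 -m creep '[[0,0,0.3,0,1],[0,0,0.17,0,1],[0,0,0,0,1],[0,0,0,0,0.3],[0,0,0,0,0.3],[0,0,0,0,0.3],[0,0,0,0,0.3],[0,0,0,0,0.3],[0,0,0,0,0.3]]'|tail -1
python3 go.py 430 0 5 21.5
python3 -m creep '[[0,0,-0.3,0,0.3],[0,0,-0.9,0,0.3],[0,0,-0.9,0,0.3],[0,0,-0.9,0,0.3],[0,0,0,0,0.3],[0,0,0,0,0.3]]'|tail -1
python3 go.py 558.8 -0.4 74.5 21.5
```

```text
gripper_force: 0.0
pos [4.292e+02 1.000e-01 2.300e+01] yaw 21.5 tilt [ 0.     -0.0015] clock 19.7 F [-0.5  0.9 -0.1] w 91.7 g 0.0
turn 0.0 shift after turn [-0.01  0.02  0.44] world mm [  0.9   0.  -17.5]
gripper_force: 30.0
pos [4.298e+02 2.000e-01 5.600e+00] yaw 21.6 tilt [0.     0.0001] clock 20.8 F [-0.1 -0.6  2.1] w 45.5 g 30.0
turn 0.02 shift after turn [-0.01  0.    0.01] world mm [ 0.2 -0.2 -0.6]
gripper_force: 30.0
pos [4.293e+02 4.000e-01 1.254e+02] yaw 21.6 tilt [0.0005 0.0001] clock 21.6 F [-0.3  0.2 -1.3] w 45.4 g 30.0
turn 0.02 shift after turn [-1.21  3.    1.27] world mm [129.5  -0.8 -50.9]
```

```bash

python3 -m creep '[[-0.4,0.9,0,0,0.3],[-0.4,0.9,0,0,0.3],[-0.4,0.9,0,0,0.3],[-0.01,0.3,0,0,0.3],[0,0,0.2,0,0.3],[0,0,0,0,0.3],[0,0,0,0,0.3]]'|tail -1
python3 go.py 558.8 -0.4 75.6 21.5
python3 -m creep '[[0,0,0.2,0,0.3],[0,0,0.2,0,0.3],[0,0,0.1,0,0.3],[0,0,0.1,0,0.3],[0,0,0,0,0.3]]' |sed -n '2p;4p'
python3 -m creep '[[0,0,0.1,0,0.3],[0,0,0.1,0,0.3],[0,0,0.1,0,0.3],[0,0,0.1,0,0.3],[0,0,0.05,0,0.3],[0,0,0,0,0.3]]' |sed -n '2p;4p'
python3 go.py 558.8 -0.4 75.6 21.5
```

```text
gripper_force: 30.0
pos [558.   -0.7 117.3] yaw 21.6 tilt [ 0.0006 -0.0009] clock 22.4 F [ 0.  -0.5 -0.9] w 45.2 g 30.0
turn 0.02 shift after turn [-0.    0.02  1.04] world mm [  0.8   0.3 -41.7]
position: [0.559, -0.0007, 0.0932]
force: [0.5, -1.2, -0.7]
position: [0.5591, -0.0007, 0.0756]
force: [-1.2, 1.1, 1.8]
pos [559.1  -0.7  75.6] yaw 21.6 tilt [0.0002 0.    ] clock 23.8 F [-1.2  1.1  1.8] w 45.6 g 30.0
turn 0.02 shift after turn [ 0.01 -0.    0.  ] world mm [-0.3  0.3 -0. ]
```

```bash

python3 -m creep '[[0,0,0,0,1],[0,0,0,0,1],[0,0,0,0,1],[0,0,-0.5,0,1],[0,0,-0.8,0,1],[0,0,-0.8,1,1],[0,0,0,1,1],[0,0,0,1,1],[0,0,0,1,1],[0,0,0,1,1],[0,0,0,1,1],[0,0,0,1,1]]' | tail -1
python3 -m creep '[[0,0,0,1,1],[0,0,0,1,1],[0,0,0,1,1],[0,0,0,1,1],[0,0,0,1,1],[0,0,0,0.65,1],[0,0,0,0,1]]' | tail -1
python3 - <<'E'
from h import *
I,P,d=grab("top"); cv2.imwrite("pics/top3full.png",I)
def meas(n,a,b,c,e):
    hsv=cv2.cvtColor(cv2.GaussianBlur(I,(3,3),0),cv2.COLOR_BGR2HSV); sub=hsv[b:e,a:c].astype(int)
    bg=np.median(hsv[b:e,a:c].reshape(-1,3),0); m=((sub[...,1]<bg[1]*.6)).astype(np.uint8)
    nn,l,st,ce=cv2.connectedComponentsWithStats(m); k=1+np.argmax(st[1:,4]); v,u=np.nonzero(l==k)
    Q=np.array([ray(d,x+a,y+b,.011)[:2]*1000 for x,y in zip(u,v)]); 
    ev,V=np.linalg.eigh(np.cov(Q.T)); print(n,bg,len(Q),Q.mean(0).round(1),cv2.minAreaRect(Q.astype(np.float32)),np.degrees(np.arctan2(V[1,1],V[0,1])))
    cv2.imwrite(f"m_{n}.png",((l==k)*255).astype(np.uint8)); return cv2.resize(np.hstack([I[b:e,a:c],cv2.merge([((l==k)*255).astype(np.uint8)]*3)]),None,fx=6,fy=6,interpolation=cv2.INTER_CUBIC)
A=meas("pipe",190,218,234,260);B=meas("carb",328,216,374,260)
h=min(len(A),len(B)); W=np.vstack([cv2.copyMakeBorder(x,0,0,0,560-x.shape[1],0) for x in(A,B)]); cv2.imwrite("pics/mm.png",W)
E
python3 go.py 399 182 5 -29.1
```

```text
gripper_force: 0.0
gripper_force: 0.0
pipe [ 14.  52. 118.] 529 [392.3 179.3] ((403.3606872558594, 178.50094604492188), (90.3439712524414, 100.22823333740234), 15.22329330444336) 82.81432301142969
carb [ 94.  55. 154.] 474 [ 399.1 -188.6] ((398.405517578125, -183.63711547851562), (74.94165802001953, 74.8976058959961), 48.08427810668945) 144.2417083285531
pos [559.1  -0.7 159.5] yaw -29.0 tilt [-0.0001  0.    ] clock 26.2 F [0.5 0.1 0. ] w 91.8 g 0.0
turn 0.03 shift after turn [ 2.04 -5.72  3.86] world mm [-160.1  182.7 -154.5]
```

View pics/mm.png

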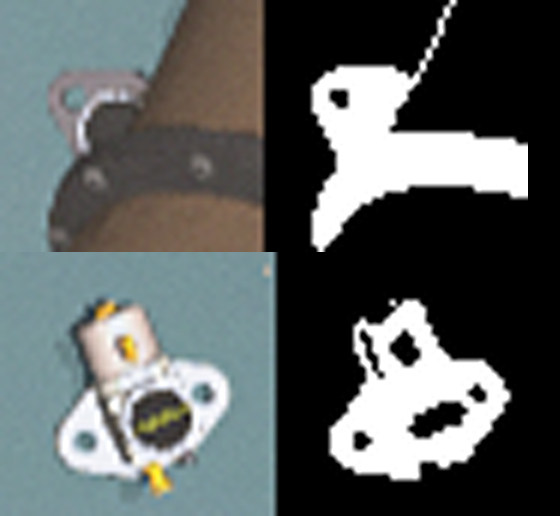

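The arm hides the pipe here. The carburettor's holes are at crop (86,188) and (205,143). For the pipe I'll use the first picture.

```bash
python3 - <<'E'
from h import *
d=vision.get_image("top")
def pair(n,a,b,z):
    A=ray(d,*a,z)*1000;B=ray(d,*b,z)*1000; D=B-A
    print(n,np.round((A+B)[:2]/2,1),"len",round(np.hypot(*D[:2]),1),"ang",round(np.degrees(np.arctan2(D[1],D[0])),1))
g=lambda x,y,ox,oy:(ox+(x+.5)/6-.5,oy+(y+.5)/6-.5)
pair("carb",g(86,188,328,216),g(205,143,328,216),.011)
h=ray(d,*g(160,415-252,328,216),.063)*1000; print("horn",h.round(1))
I=cv2.imread("pics/top0.png"); a,b,c,e=190,218,234,260
s=cv2.resize(I[b:e,a:c],None,fx=4,fy=4,interpolation=cv2.INTER_CUBIC); hsv=cv2.cvtColor(s,cv2.COLOR_BGR2HSV)
bg=np.median(hsv.reshape(-1,3),0); m=(hsv[...,1]<bg[1]*.6).astype(np.uint8)
n,l,st,ce=cv2.connectedComponentsWithStats(m); k=1+np.argmax(st[1:,4]); M=(l==k).astype(np.uint8)
C,H=cv2.findContours(M,cv2.RETR_CCOMP,cv2.CHAIN_APPROX_NONE)
for q,hh in zip(C,H[0]):
    if cv2.contourArea(q)<15: continue
    Q=np.array([ray(d,a+(x+.5)/4-.5,b+(y+.5)/4-.5,.011)[:2]*1000 for x,y in q[:,0]],np.float32)
    print("hole" if hh[3]>=0 else "outer",cv2.contourArea(q),Q.mean(0).round(1),cv2.minAreaRect(Q))
    if hh[3]<0:
        D=np.linalg.norm(Q[:,None]-Q[None],axis=2); i,j=np.unravel_index(D.argmax(),D.shape); print("tips",Q[i],Q[j],D.max(),(Q[i]+Q[j])/2)
t=ray(d,180+(119+.5)/4-.5,145+(380+.5)/4-.5,.053)*1000; print("bore top",t.round(1))
V=cv2.resize(np.hstack([s,cv2.merge([M*255]*3)]),None,fx=2,fy=2); cv2.imwrite("pics/pp.png",V)
E
```

```text
carb [ 391.9 -192.5] len 56.7 ang -69.0
horn [ 393.9 -191.4   63. ]
outer 6454.5 [399.9 181.3] ((399.9263000488281, 181.65699768066406), (81.54244232177734, 47.61614990234375), 60.39352035522461)
tips [418.91196 217.76251] [378.321   147.04004] 81.5432 [398.6165  182.40128]
hole 16.0 [381.2 179.2] ((381.0785827636719, 179.1982421875), (1.986587643623352, 4.6348466873168945), 0.3974270820617676)
hole 188.0 [386.1 157.5] ((385.5408935546875, 157.39340209960938), (10.618321418762207, 9.938007354736328), 0.6673046946525574)
hole 26.0 [391.3 178. ] ((391.1900329589844, 177.83084106445312), (3.7572669982910156, 4.2052202224731445), 45.567630767822266)
hole 35.0 [402. 175.] ((401.9773254394531, 175.14837646484375), (7.958944797515869, 2.650329828262329), 0.6997950077056885)
hole 162.0 [396.4 168.4] ((396.09576416015625, 167.89356994628906), (6.976444721221924, 25.03505516052246), 81.23025512695312)
hole 15.0 [409.9 184.5] ((409.8683166503906, 184.52224731445312), (2.820624351501465, 2.804903745651245), 45.53804397583008)
hole 27.5 [409.1 195.4] ((408.9602355957031, 195.608642578125), (3.290081024169922, 5.60785436630249), 45.545982360839844)
hole 32.5 [413.1 172.1] ((413.10858154296875, 172.13629150390625), (6.5818657875061035, 2.338637590408325), 45.53115463256836)
hole 184.0 [413.9 205.9] ((413.56439208984375, 205.70425415039062), (10.401601791381836, 10.050640106201172), 27.212732315063477)
bore top [399.1 181.2  53. ]
```

View pics/pp.png

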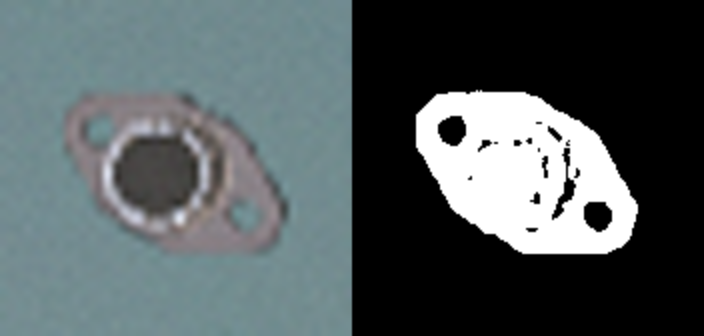

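The pipe outline is clean. The holes at (386,157.5) and (413.9,205.9) mm put its centre at (399.9, 181.7), long axis at 60.1°.

```bash
python3 go.py 399.9 181.7 5 -29.9
python3 -m creep '[[0.34,-0.95,0,0.2,1],[0.34,-0.95,0,0,1],[0.34,-0.95,0,0,1],[0.34,-0.95,0,0,1],[0.34,-0.95,0,0,1],[0.34,-0.95,0,0,1],[0,0,0.9,0,1],[0,0,0.9,0,1],[0,0,0.5,0,1],[0,0,0,0,1],[0,0,0,0,1]]' | tail -1
python3 go.py 399.9 181.7 5 -29.9
```

```text
pos [559.1  -0.7 159.5] yaw -29.0 tilt [-0. -0.] clock 26.3 F [-0.4  0.6  0.5] w 91.8 g 0.0
turn 0.23 shift after turn [ 1.97 -5.72  3.86] world mm [-159.2  182.4 -154.5]
gripper_force: 0.0
pos [402.1 183.2  68.2] yaw -29.8 tilt [0.0008 0.0004] clock 27.6 F [ 0.1  1.1 -0.3] w 92.3 g 0.0
turn 0.02 shift after turn [-0.06 -0.03  1.58] world mm [ -2.2  -1.5 -63.2]
```

```bash

python3 -m creep '[[-0.06,-0.03,0.6,0,1],[0,0,0.6,0,1],[0,0,0.38,0,1],[0,0,0,0,1],[0,0,0,0,1]]' | tail -1
python3 go.py 399.9 181.7 5 -29.9
python3 -m creep '[[0,0,0,0,0.3],[0,0,0,0,0.3],[0,0,0,0,0.3],[0,0,0,0,0.3],[0,0,0,0,0.3],[0,0,0,0,0.3]]' 40|tail -2
python3 go.py 399.9 181.7 5 -29.9
```

```text
gripper_force: 0.0
pos [399.9 182.    5.3] yaw -29.8 tilt [0.0014 0.0005] clock 28.3 F [-0.3 -0.4 -0.5] w 91.9 g 0.0
turn 0.02 shift after turn [-0.01  0.    0.01] world mm [-0.  -0.3 -0.3]
width: 0.496
gripper_force: 40.0
pos [399.3 181.6   4.3] yaw -29.8 tilt [0. 0.] clock 29.0 F [-0.  -0.6  0.9] w 45.6 g 40.0
turn 0.02 shift after turn [ 0.01  0.01 -0.02] world mm [0.6 0.1 0.7]
```

```bash

python3 -m creep '[[0,0,-0.3,0,0.3],[0,0,-0.8,0,0.3],[0,0,-0.9,0,0.3],[0,0,-0.9,-1,0.3],[0,0,-0.8,-1,0.3],[0,0,0,-1,0.3],[0,0,0,-1,0.3],[0,0,0,-1,0.3],[0,0,0,-1,0.3],[0,0,0,-1,0.3],[0,0,0,-1,0.3],[0,0,0,-0.35,0.3]]'|tail -2
python3 -m creep '[[0,0,0,0,0.3]]'|tail -1
python3 go.py 568.4 -237.5 120 3.6
```

```text
width: 0.493
gripper_force: 40.0
gripper_force: 40.0
pos [399.1 181.5 152.5] yaw 3.5 tilt [ 0.0001 -0.0001] clock 30.6 F [-0.2 -0.  -1.9] w 45.4 g 40.0
turn -0.02 shift after turn [-10.72   3.57   0.81] world mm [ 169.3 -419.   -32.5]
```

```bash

python3 -m creep '[[-0.5,0.17,0,0,0.3],[-0.93,0.31,0,0,0.3],[-0.93,0.31,0,0,0.3],[-0.93,0.31,0,0,0.3],[-0.93,0.31,0,0,0.3],[-0.93,0.31,0,0,0.3],[-0.93,0.31,0,0,0.3],[-0.93,0.31,0,0,0.3],[-0.93,0.31,0,0,0.3],[-0.93,0.31,0,0,0.3],[-0.93,0.31,0,0,0.3],[-0.93,0.31,0,0,0.3]]'|tail -2
python3 -m creep '[[0,0,0.4,0,0.3],[0,0,0.3,0,0.3],[0,0,0,0,0.3],[0,0,0,0,0.3]]'|tail -1
python3 go.py 568.4 -237.5 80.3 3.6
python3 - <<'E'
from h import *
I,P,d=grab("side"); cv2.imwrite("pics/s3.png",cv2.resize(I[180:300,270:420],None,fx=4,fy=4,interpolation=cv2.INTER_CUBIC))
E
```

```text
width: 0.495
gripper_force: 40.0
gripper_force: 40.0
pos [ 569.1 -236.8  124.5] yaw 3.6 tilt [0.0004 0.    ] clock 32.6 F [-0.3  0.1 -2.8] w 45.5 g 40.0
turn 0.01 shift after turn [-0.02 -0.02  1.11] world mm [ -0.7  -0.7 -44.2]
```

View pics/s3.png

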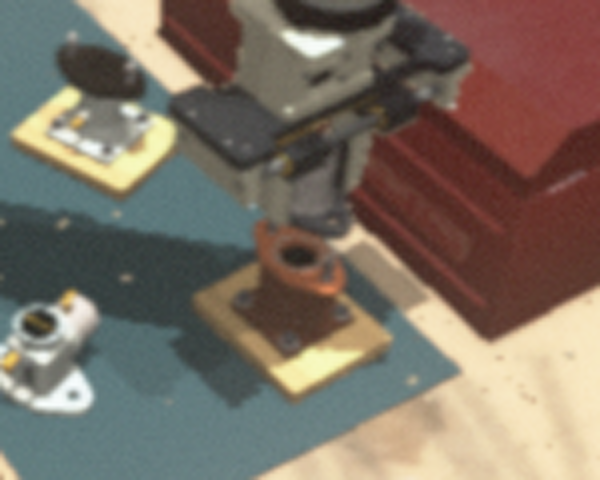

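The gasket sits flat on the exhaust stub at (300,255) and the insulator on the intake stub at (100,70). The pipe hangs level above the gasket, so I'll lower it.

```bash

python3 -m creep '[[-0.02,-0.02,0.2,0,0.3],[0,0,0.2,0,0.3],[0,0,0.1,0,0.3],[0,0,0.1,0,0.3],[0,0,0,0,0.3]]' |sed -n '2p;4p'
python3 -m creep '[[0,0,0.1,0,0.3],[0,0,0.1,0,0.3],[0,0,0.1,0,0.3],[0,0,0.1,0,0.3],[0,0,0.1,0,0.3],[0,0,0.03,0,0.3],[0,0,0,0,0.3]]' |sed -n '2p;4p'
python3 go.py 568.4 -237.5 80.3 3.6
```

```text
position: [0.568, -0.2386, 0.1]
force: [0.3, 0.7, -2.2]
position: [0.5682, -0.2387, 0.0803]
force: [-5.1, 3.0, 13.7]
pos [ 568.2 -238.7   80.3] yaw 3.6 tilt [0.0008 0.0007] clock 34.2 F [-5.1  3.  13.7] w 45.2 g 40.0
turn -0.01 shift after turn [0.03 0.01 0.  ] world mm [ 0.2  1.2 -0. ]
```

```bash

python3 -m creep '[[0,0,0,0,1],[0,0,0,0,1],[0,0,0,0,1],[0,0,-0.5,0,1],[0,0,-0.8,0,1],[0,0,-0.8,1,1],[0,0,-0.5,1,1],[0,0,0,1,1],[0,0,0,1,1],[0,0,0,1,1],[0,0,0,1,1],[0,0,0,1,1]]' | tail -1
python3 -m creep '[[0,0,0,1,1],[0,0,0,1,1],[0,0,0,1,1],[0,0,0,1,1],[0,0,0,1,1],[0,0,0,1,1],[0,0,0,1,1],[0,0,0,1,1],[0,0,0,1,1],[0,0,0,1,1],[0,0,0,1,1],[0,0,0,0.27,1]]' | tail -1
python3 go.py 392.4 -192.1 100 -69.5
```

```text
gripper_force: 0.0
gripper_force: 0.0
pos [ 568.4 -238.6  184.2] yaw -69.5 tilt [0.0007 0.0004] clock 37.2 F [-0.1  0.1  0.1] w 92.1 g 0.0
turn -0.01 shift after turn [-3.72 -2.63  2.1 ] world mm [-176.    46.5  -84.2]
```

```bash

python3 -m creep '[[-0.93,-0.66,0,0,1],[-0.93,-0.66,0,0,1],[-0.93,-0.66,0,0,1],[-0.93,-0.65,0,0,1],[0,0,0.7,0,1],[0,0,0.7,0,1],[0,0,0.7,0,1],[0,0,0,0,1],[0,0,0,0,1]]' | tail -1
python3 go.py 392.4 -192.1 30 -69.5
```

```text
gripper_force: 0.0
pos [ 392.4 -192.7  100.1] yaw -69.5 tilt [0.0008 0.0006] clock 38.3 F [-0.5 -0.3 -0.4] w 92.0 g 0.0
turn -0.0 shift after turn [ 0.   -0.02  1.75] world mm [  0.    0.6 -70.1]
```

```bash

python3 -m creep '[[0,-0.02,0.7,0,1],[0,0,0.7,0,1],[0,0,0.35,0,1],[0,0,0,0,1],[0,0,0,0,0.2],[0,0,0,0,0.2],[0,0,0,0,0.2],[0,0,0,0,0.2],[0,0,0,0,0.2],[0,0,0,0,0.2],[0,0,0,0,0.2]]' 40| tail -2
python3 go.py 392.4 -192.1 30 -69.5
python3 -m creep '[[0,0,-0.2,0,0.2],[0,0,-0.7,0,0.2],[0,0,-0.9,0,0.2],[0,0,-0.9,0,0.2],[0,0,-0.6,0,0.2],[0,0,0,-0.25,0.2],[0,0,0,0,0.2]]' | tail -2
python3 go.py 559 -0.6 112 -68.5
python3 - <<'E'
from h import *
I,P,d=grab("side"); cv2.imwrite("pics/s4.png",cv2.resize(I[160:290,230:380],None,fx=4,fy=4,interpolation=cv2.INTER_CUBIC))
E
```

```text
width: 0.368
gripper_force: 39.5
pos [ 391.7 -191.5   29.1] yaw -69.5 tilt [-0. -0.] clock 39.7 F [ 0.5 -0.5 -0.1] w 33.9 g 39.5
turn -0.0 shift after turn [ 0.01  0.02 -0.02] world mm [ 0.7 -0.6  0.9]
width: 0.372
gripper_force: 39.5
pos [ 391.2 -190.8  160.4] yaw -68.5 tilt [-0.0004 -0.0011] clock 40.6 F [-0.4  0.3 -3.5] w 34.2 g 39.5
turn 0.01 shift after turn [ 5.65 -2.88  1.21] world mm [167.8 190.2 -48.4]
```

View pics/s4.png

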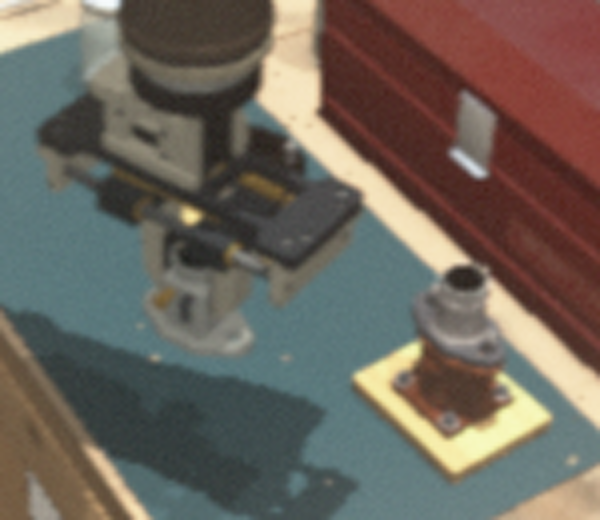

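The carburettor is held level at (195,320), and the pipe sits on the gasket at (460,310). Now I'll move the carburettor over the intake.

```bash

python3 -m creep '[[0.6,-0.3,0,0,0.2],[0.84,-0.43,0,0,0.2],[0.84,-0.43,0,0,0.2],[0.84,-0.43,0,0,0.2],[0.84,-0.43,0,0,0.2],[0.84,-0.43,0,0,0.2],[0.84,-0.43,0,0,0.2],[0,0,0.4,0,0.2],[0,0,0,0,0.2],[0,0,0,0,0.2],[0,0,0,0,0.2]]' | tail -2
python3 go.py 558.7 -0.6 111.1 -68.5
```

```text
width: 0.369
gripper_force: 39.5
pos [559.2  -2.4 145.5] yaw -68.6 tilt [ 0.0004 -0.0001] clock 42.0 F [-0.1  0.4 -4. ] w 33.9 g 39.5
turn -0.02 shift after turn [ 0.   -0.05  0.86] world mm [ -0.5   1.8 -34.4]
```

```bash

python3 -m creep '[[0,-0.05,0.1,0,0.2],[0,0,0.1,0,0.2],[0,0,0.1,0,0.2],[0,0,0.1,0,0.2],[0,0,0,0,0.2]]' |sed -n '2p;4p'
python3 -m creep '[[0,0,0.1,0,0.2],[0,0,0.1,0,0.2],[0,0,0,0,0.2]]' |sed -n '2p;4p'
python3 -m creep '[[0,0,0.1,0,0.2],[0,0,0.1,0,0.2],[0,0,0.06,0,0.2],[0,0,0,0,0.2],[0,0,0,0,0.2]]' |sed -n '2p;4p'
python3 go.py 558.7 -0.6 111.1 -68.5
```

```text
position: [0.5585, 0.0003, 0.1288]
force: [0.5, 0.4, -2.7]
position: [0.5585, 0.0004, 0.1208]
force: [-0.2, 0.4, -3.0]
position: [0.5586, 0.0003, 0.1111]
force: [-2.9, 1.1, 5.5]
pos [5.586e+02 3.000e-01 1.111e+02] yaw -68.5 tilt [ 0.0002 -0.0006] clock 43.6 F [-2.9  1.1  5.5] w 34.1 g 39.5
turn -0.0 shift after turn [-0.01  0.02  0.  ] world mm [ 0.1 -0.9 -0. ]
```

Seated. Release, rise, withdraw, and check.

```bash

python3 -m creep '[[0,0,0,0,0.9],[0,0,0,0,0.9],[0,0,0,0,0.9],[0,0,0,0,0.9],[0,0,-0.4,0,0.9],[0,0,-0.8,0,0.9],[0,0,-0.9,0,0.9],[0,0,-0.9,0,0.9],[-0.9,-0.3,0,0,0.9],[-0.9,-0.3,0,0,0.9],[-0.9,-0.3,0,0,0.9],[-0.9,-0.3,0,0,0.9]]' |tail -2
python3 -m creep '[[-0.9,-0.3,0,0,0.9],[0,-1,0,0,0.9],[0,-1,0,0,0.9],[0,-1,0,0,0.9],[0,-1,0,0,0.9],[0,-1,0,0,0.9],[0,0,0,0,0.9]]' |head -2
python3 - <<'E'
from h import *
I,P,d=grab("top"); J,_,_=grab("side")
cv2.imwrite("pics/fin.png",np.vstack([cv2.resize(I[140:265,160:400],(600,312)),cv2.resize(J[160:280,200:400],(480,288)).copy() if 0 else cv2.copyMakeBorder(cv2.resize(J[165:280,210:400],(475,287)),0,0,0,125,0)]))
for n,(a,b,c,e,lo,hi) in dict(pipetop=(350,150,395,205,.12,.14),carbtop=(255,145,310,205,.135,.155)).items():
    Q=P[b:e,a:c].reshape(-1,3);Q=Q[(Q[:,2]>lo)&(Q[:,2]<hi)];print(n,len(Q),Q.mean(0).round(4) if len(Q) else "")
E
```

```text
width: 0.899
gripper_force: 0.0
clock: 46.0
position: [0.3025, 0.1799, 0.2326]
pipetop 149 [ 0.5664 -0.2371  0.1288]
carbtop 158 [0.5604 0.0022 0.1447]
```

View pics/fin.png

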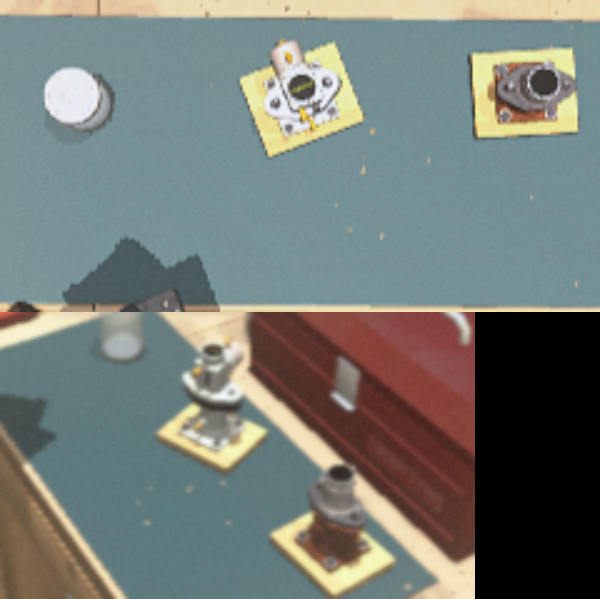

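Both stacks are seated, the carburettor at (303,87) and the pipe at (541,88). Their tops measure 145 mm and 129 mm, as they should. The jar has not moved. I'll hand the job in.

```bash
python3 -c "
from cell import sign_off
print(sign_off())"
```

```text
the job is handed in; nothing more can be done
None
```

The job is handed in at about 46 s on the clock: gasket and pipe are on the exhaust stub, insulator and carburettor on the intake stub, all seated over both studs as far as the final pictures and heights show (no verdict was returned).

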